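# Pack the lunch caddy from the pantry tray

## Task

Pack the grey lunch caddy: stand the yellow bottle, the teal snack pod and the red-lidded glass container upright in the compartments whose mats match their colours. The glass container is at the back of the white pantry tray, so the tall canister in front of it has to come out: stand that in the middle of the round cork mat. Set everything down without dropping it, and leave the green bottle and the purple pod where they stand.

Things in the scene. Friction and masses are not known exactly. Their poses are not given: they have to be found in the camera images.
- bottle_yellow: yellow aluminium drink bottle with a black twist cap, standing on the bench: round body 62 mm in diameter up to 108 mm, cap 36 mm in diameter, 140 mm tall, about 0.2 kg. Origin at the centre of its underside, z up.
- pod_teal: teal silicone snack pod, closed, standing on the bench: an upright cylinder 62 mm in diameter, 66 mm tall plus a 4 mm stud on top, about 0.12 kg, stiff enough to grip. Origin at the centre of its underside, z up.
- glass: square glass container with a red lid, 58 x 58 mm, straight sides, 66 mm tall (lid: top 18 mm), 0.25 kg. Stands in the rear of the white pantry tray (fixed; 200 x 150 mm, wall 22 mm high, floor 4 mm), about 71 mm behind the canister (centres) and 50 mm before the tray's rear wall. Sides within 0.1 rad of the tray's; x, y square to them. Origin at the centre of its underside, z up.
- canister: tall white ceramic canister with a blue band and wooden lid, standing in the front of the pantry tray, close in front (robot side) of the glass container, which it blocks: a straight cylinder 66 mm in diameter, 160 mm tall, about 0.35 kg. Origin at the centre of its underside, z up.
- bottle_green: green drink bottle with a black twist cap, same shape and size as the yellow one (62 mm diameter, 140 mm tall): belongs to someone else, stays where it is. Origin at the centre of its underside, z up.
- pod_purple: purple snack pod, same shape and size as the teal one (62 mm diameter, 70 mm tall): belongs to someone else, stays where it is. Origin at the centre of its underside, z up.
- cork: round cork mat fixed flat on the bench, 104 mm in diameter, 8 mm thick: the place for the canister. Origin at the centre of its underside, z up.
- mat_yellow: yellow mat, 84 x 84 mm, 3 mm thick, in a compartment (88 x 88 mm inside) of the fixed grey open caddy; the place of the yellow bottle. Origin: centre of the mat's underside, 4 mm above the bench, and of the compartment; z up, y along the row of compartments. Which mat is where varies. Caddy 280 (y) x 96 mm, 30 mm high, centres 92 mm apart.
- mat_teal: teal mat, 84 x 84 mm, 3 mm thick, in a compartment (88 x 88 mm inside) of the fixed grey open caddy; the place of the teal pod. Origin: centre of the mat's underside, 4 mm above the bench, and of the compartment; z up, y along the row of compartments. Which mat is where varies. Caddy walls and dividers: 4 mm thick, 30 mm high.
- mat_red: red mat, 84 x 84 mm, 3 mm thick, in a compartment (88 x 88 mm inside) of the fixed grey open caddy; the place of the red-lidded glass container. Origin: centre of the mat's underside, 4 mm above the bench, and of the compartment; z up, y along the row of compartments. Which mat is where varies. Caddy walls and dividers: 4 mm thick, 30 mm high.
Mind the look-alikes: they are no part of the job. Several things look just like the pod_purple: the one meant starts farthest to the robot's left.

How it is judged:
By the outcome, as a careful person would: the job done as asked, in the order asked, and still so for the second after the job is handed in, with the robot touching nothing.
It also fails if it takes over 118 s, if anything falls off the work surface, if the arm or the gripper's body presses on something with over 40 N, if the wrist force passes 120 N, or if a joint passes its speed limit or range.

## Robot

A 7-joint arm with a two-finger parallel gripper is mounted at the origin on the work surface. World frame = base frame: x ahead of the robot, y to its left, z up, the work surface at z = 0. Lengths are in m, angles in rad, forces in N, time in s.
With the tool pointing down it reaches from about 0.425 to 0.95 m from the base axis. Payload 16.7 kg.
Tool frame: the origin (TCP) lies on the centre line of the jaws, within the pads' length; the fingertips stand 17 mm ahead of it and the grasp point (between the pads) lies 2 mm behind it; z points along the fingers, y is the line along which they close (so a half turn about z gives the same grasp; the last joint's range is limited). The gripper opens to 94 mm and grips with 3 to 60 N. Pads are 16 mm wide; open, the fingers measure 119 mm over their backs; the gripper's body (75 mm by 177 mm) begins 78 mm behind the grasp point.
Start: joints at [1.192, 0.426, 0.074, 1.606, -0.034, 1.111, -0.067], TCP at [0.154, -0.657, 0.222] pointing down, gripper open.
Joint ranges: [-2.85, 2.85], [-0.5, 2.14], [-1.23, 1.37], [0.21, 2.46], [-1.02, 4.16], [0.16, 2.05], [-2.73, 2.73]. Speed limits (rad/s): [1.89, 1.89, 2.39, 2.39, 3.01, 3.01, 3.01].

## Interface

Orientations are given as a unit quaternion [w, x, y, z].
In Python, from plant import status, optics, env gives the robot as it stands.
- The arm moves only by the tool send_rows, never from a script. Its argument "plan" is a list of rows, each an object of numbers: "x", "y", "z": the shift along the tool's x, y, z scaled (see below); "twist": the turn about the tool's z scaled (see below); "hand": the closure, from -1 (fully open) to 1 (shut). In form: [{"x": .., "y": .., "z": .., "twist": .., "hand": ..}, ...]. A call has 1 to 5 rows; each row shifts and turns the commanded pose from where the row before left it, along the tool's axes as they then stand; what a row does not reach is not made up. The controller multiplies each number of a shift by 50 mm and each number of a turn by 5 degrees. A row lasts 1/10 s, in which the tool goes at most 50 mm and 8.59 degrees, less where a joint would pass 70% of its speed; a pose out of reach is approached as far as the arm can. A call with a number of a shift or a turn outside -1 to 1 is refused whole. A call with a gripper value outside its range is refused whole. The fingers move at their own pace and stop on an object; "grip_force" is the grip in N (left out, the last holds). Time passes only in rows, so rows that do not move let the fingers close. It gives the time, the measured TCP pose, the force, the opening and the grip force at its end, in the units of the state.
- status.get_obs(): the state, without advancing time (a new reading comes with each control period).
- optics.grab_frame(name): name is "scene" or "top" or "wrist"; returns a dict with "image" (400x640x3 uint8, red, green, blue), "fovy" (degrees; the focal length in pixels is half the picture's height over the tangent of half this angle, whatever the lens; pixels are square), "cx", "cy" (the principal point, pixels), "extrinsics" (4x4, takes a point from camera to world coordinates). Camera axes: x right, y down, z forward; pixel columns grow to the right and rows downward; lengths in m; the calibration is good to about 2 mm. A picture is of the moment at which its call begins. There is no depth.
- env.finish_job(): hands the job in; it is judged then, once.
The state is a dict: "time": time; "joints": joint angles; "dq": joint speeds; "joint_torque": joint torques, N m; "position": TCP position; "eef_rot": TCP orientation; "force": force on the tool from outside, world axes, zero at the start; "torque": the same for the moment, N m; "grip_width": finger opening in m; "finger_force": force on a finger pad.
Only numpy, scipy, OpenCV 4.12 (cv2) and the standard library are available. Lean on these libraries where they do the work, as an engineer would, in place of code of your own. Each camera call takes 0.05 s, during which the arm holds its last target. There are 200 camera calls.

## Working session

There is one attempt and no reset: what is moved stays moved. The work goes in short steps, Python scripts to look and compute and a tool call to move; the robot and the scene stay as the last step left them, time stands still between calls to the robot, and variables do not carry over. Pictures are saved under pics/ and viewed, at most 14 in all, crops included, and the job is handed in when it is done.

Besides the shell and the picture viewer there is one more tool, called as name(argument=value, ...), one argument or row to a line, values as JSON. send_rows: Moves the arm, as the interface text tells. Shifts and turns lie within -1 to 1; 1 stands for 50 mm of shift or 5 degrees of turn. Its arguments: {"type":"object","properties":{"plan":{"type":"array","items":{"type":"object","properties":{"x":{"type":"number"},"y":{"type":"number"},"z":{"type":"number"},"twist":{"type":"number"},"hand":{"type":"number"}}}},"grip_force":{"type":"number"}},"required":["plan"]}

```bash
mkdir -p pics; ls
python3 - <<'E'
from plant import status, optics
import cv2,numpy as np
np.set_printoptions(precision=4,suppress=True)
print(status.get_obs())
for n in("scene","top"):
    f=optics.grab_frame(n); cv2.imwrite(f"pics/{n}0.png",f["image"][:,:,::-1])
    np.savez(f"{n}0.npz",**f); print(n,f["fovy"],f["cx"],f["cy"],f["extrinsics"])
E
```

```text
pics
{'time': 0.0, 'joints': array([ 1.1915,  0.4267,  0.0739,  1.6066, -0.0341,  1.1108, -0.0671]), 'dq': array([ 0.0001, -0.0017,  0.0002,  0.001 ,  0.0005, -0.0014, -0.0006]), 'joint_torque': array([  0.0036, -93.5816,   3.6683, -45.4199,  -0.0489,   0.0202,
         0.0002]), 'position': array([ 0.1536, -0.6568,  0.2218]), 'eef_rot': array([-0.0006,  0.9934,  0.1146, -0.0001]), 'force': array([ 0.2796,  0.1368, -1.1009]), 'torque': array([-0.003 ,  0.0409, -0.0197]), 'finger_force': 0.0, 'grip_width': 0.09396967827875091}
scene 54.94014705395217 317.6475883742277 201.0268110024009 [[-0.3649  0.5302 -0.7653  1.32  ]
 [ 0.931   0.2083 -0.2996  0.3032]
 [ 0.0005 -0.8219 -0.5697  0.6109]
 [ 0.      0.      0.      1.    ]]
top 48.72435299177786 310.4738877652529 196.15745193191867 [[ 0.018  -0.9951  0.0967  0.4188]
 [-0.9996 -0.0201 -0.0213  0.0108]
 [ 0.0231 -0.0963 -0.9951  1.2929]
 [ 0.      0.      0.      1.    ]]
```

View pics/scene0.png

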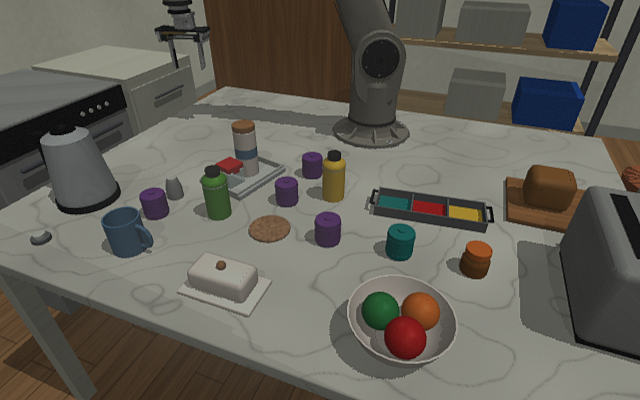

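View pics/top0.png

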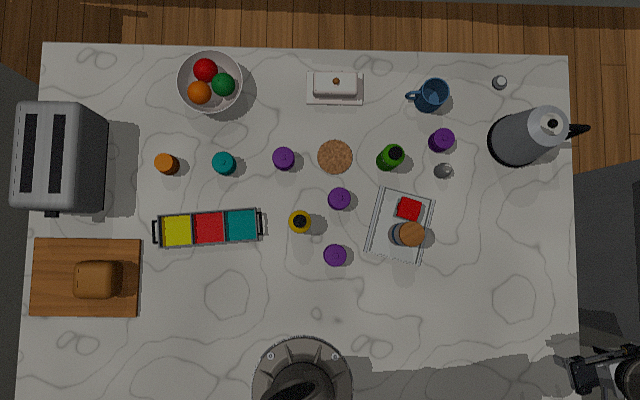

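The top picture has world +x up and +y to the left. The objects are the yellow bottle (300,222), teal pod (223,163), green bottle (390,157), cork (335,157), tray with red lid (408,209) and canister lid (411,234), and the caddy mats yellow (178,230), red (209,227), teal (241,225). 

Look-alikes:
- **Bottles:** the green one at (390,157) versus the yellow at (300,222).
- **Teal things:** the teal pod at (223,163) versus the teal mat at (241,225), with an orange jar at (166,163).
- **Purple pods:** (283,158), (339,198), (335,255) and (441,139). The one meant is (283,158). None of them are to be moved.

Run:
```python
import cv2
t=cv2.imread("pics/top0.png"); s=cv2.imread("pics/scene0.png")
cv2.imwrite("pics/topc.png",cv2.resize(t[130:280,140:460],None,fx=2.5,fy=2.5,interpolation=cv2.INTER_CUBIC))
cv2.imwrite("pics/scenec.png",cv2.resize(s[110:270,190:510],None,fx=2.5,fy=2.5,interpolation=cv2.INTER_CUBIC))
```

```text
(no output)
```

View pics/topc.png

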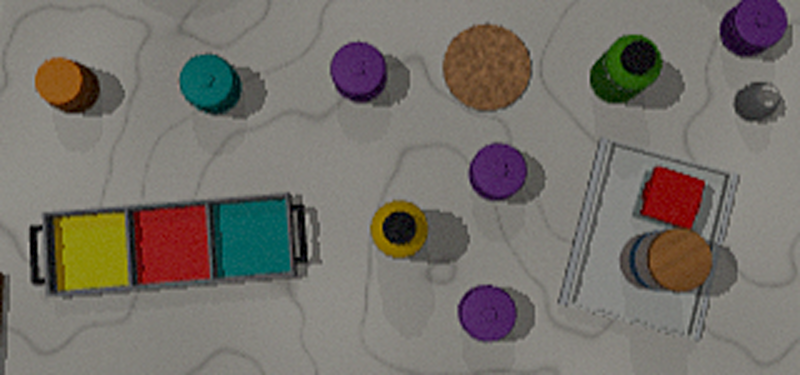

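View pics/scenec.png

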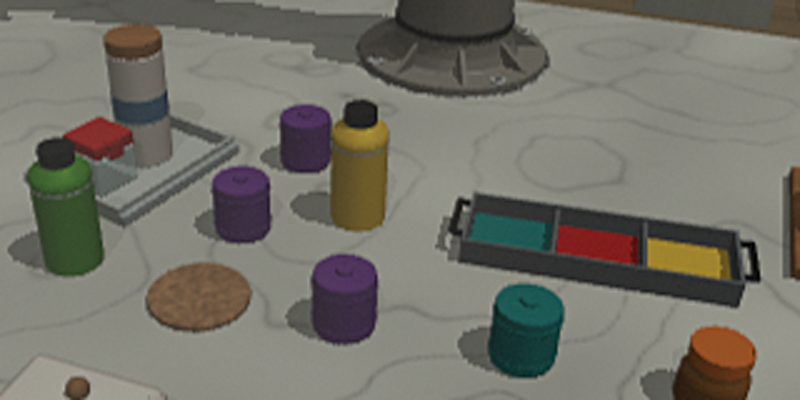

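```bash
cat > h.py <<'E'
import numpy as np,cv2
np.set_printoptions(precision=4,suppress=True)
def ray(f,px,z):
    T=f["extrinsics"]; fl=200/np.tan(np.radians(f["fovy"])/2)
    p=np.atleast_2d(px).astype(float)
    d=np.c_[(p[:,0]-f["cx"])/fl,(p[:,1]-f["cy"])/fl,np.ones(len(p))]@T[:3,:3].T
    return (T[:3,3]+d*((z-T[2,3])/d[:,2:]))[:,:2]
def blobs(img,name,lo,hi,box,amin=40):
    hsv=cv2.cvtColor(np.ascontiguousarray(img),cv2.COLOR_RGB2HSV); m=cv2.inRange(hsv,lo,hi)
    x0,y0,x1,y1=box; k=np.zeros_like(m);k[y0:y1,x0:x1]=m[y0:y1,x0:x1]
    n,l,s,c=cv2.connectedComponentsWithStats(k)
    out=[]
    for i in range(1,n):
        if s[i,4]>=amin:
            r=cv2.minAreaRect(np.argwhere(l==i)[:,::-1].astype(np.float32)); out.append((c[i],r,s[i]))
    return out
E
python3 - <<'E'
from h import *
f=dict(np.load("top0.npz")); im=f["image"]
full=lambda p:(np.array(p)+.5)/2.5-.5+[140,130]
def show(n,lo,hi,box,z,amin=40):
    for c,r,s in blobs(im,n,lo,hi,box,amin):
        print(n,"px",c,s[4],"cen",ray(f,c,z)[0],"rectc",ray(f,r[0],z)[0],"rect corners",ray(f,cv2.boxPoints(r),z).round(3).tolist() if n in("red","yel") else "")
show("teal",(80,80,40),(100,255,255),(140,140,270,250),.066)
show("red",(0,150,80),(6,255,255),(160,190,440,250),.07)
show("yel",(20,120,60),(35,255,255),(150,190,330,250),.007)
for n,p,z in[("canister",(680,261),.164),("cork",(487,67),.008),("podtop",(210,81),.068),("cap",(400,228),.14),("greencap",(639,57),.14),("red",(673,197),.07),("pur",(359,70),.066),("pur",(498,171),.066),("pur",(487,313),.066),("my",(91,252),.007),("mr",(173,245),.007),("mt",(255,238),.007)]:
    print(n,ray(f,full(p),z)[0])
print("tray",ray(f,full([(600,138),(740,176),(700,340),(560,303)]),.022))
print("caddy",ray(f,full([(46,215),(290,196),(305,273),(50,295)]),.03))
E
```

```text
teal px [222.2    162.0747] 375 cen [0.629  0.2334] rectc [0.6278 0.2325] rect corners 
teal px [240.2083 224.7307] 869 cen [0.4549 0.1774] rectc [0.4553 0.1775] rect corners 
red px [408.7793 208.4517] 290 cen [ 0.5088 -0.2902] rectc [ 0.5084 -0.2902] rect corners [[0.491, -0.252], [0.545, -0.27], [0.526, -0.329], [0.472, -0.311]]
red px [208.452  227.4815] 542 cen [0.4456 0.2636] rectc [0.4458 0.2645] rect corners [[0.481, 0.309], [0.49, 0.23], [0.411, 0.22], [0.402, 0.298]]
yel px [299.2727 221.2909] 275 cen [0.4698 0.0146] rectc [0.4706 0.0154] rect corners [[0.502, 0.048], [0.503, -0.016], [0.439, -0.017], [0.438, 0.047]]
yel px [175.8992 230.0083] 843 cen [0.4379 0.3697] rectc [0.4378 0.3697] rect corners [[0.478, 0.415], [0.483, 0.333], [0.398, 0.325], [0.392, 0.406]]
canister [ 0.4362 -0.2743]
cork [ 0.6628 -0.0855]
podtop [0.6286 0.2289]
cap [0.4655 0.0131]
greencap [ 0.6521 -0.2374]
red [ 0.5087 -0.2905]
pur [0.6452 0.0629]
pur [ 0.5343 -0.095 ]
pur [ 0.3766 -0.0847]
my [0.4365 0.369 ]
mr [0.4463 0.2753]
mt [0.4562 0.1811]
tray [[ 0.5794 -0.2172]
 [ 0.5382 -0.3808]
 [ 0.3486 -0.3329]
 [ 0.3879 -0.1717]]
caddy [[0.4771 0.4153]
 [0.5042 0.1397]
 [0.4169 0.1201]
 [0.3871 0.4063]]
```

The crops confirm the choices: yellow bottle with a black cap at crop (400,228), teal pod at (210,83), red-lidded glass behind the canister at (673,197), cork at (487,67). The mats run yellow, red, teal from left to right. I'll turn the tool so the jaws close along world x; then tool x = world y, tool y = world x and tool z = down.

send_rows(
  plan=[
    {"z": -0.4, "twist": -1, "hand": -1},
    {"z": -0.4, "twist": -1, "hand": -1},
    {"twist": -1, "hand": -1},
    {"twist": -1, "hand": -1},
    {"twist": -1, "hand": -1},
  ],
  grip_force=25,
)

```text
invalid input
```

send_rows(
  plan=[
    {"twist": -1, "hand": -1},
    {"twist": -1, "hand": -1},
    {"twist": -1, "hand": -1},
    {"twist": -1, "hand": -1},
    {"twist": -1, "hand": -1},
  ],
)

```text
invalid input
```

send_rows(
  plan=[
    {"twist": -1, "hand": -1},
    {"twist": -1, "hand": -1},
    {"twist": -1, "hand": -1},
    {"twist": -1, "hand": -1},
    {"twist": -1, "hand": -1},
  ],
)

```text
invalid input
```

send_rows(
  plan=[
    {"x": 0, "y": 0, "z": -0.4, "twist": -1, "hand": -1},
    {"x": 0, "y": 0, "z": -0.4, "twist": -1, "hand": -1},
    {"x": 0, "y": 0, "z": 0, "twist": -1, "hand": -1},
    {"x": 0, "y": 0, "z": 0, "twist": -1, "hand": -1},
    {"x": 0, "y": 0, "z": 0, "twist": -1, "hand": -1},
  ],
  grip_force=25,
)

```text
time: 0.6
position: [0.1537, -0.6571, 0.2622]
eef_rot: [-0.0, 0.944, 0.329, 0.0]
force: [0.1, -0.7, 0.3]
grip_width: 0.0939
finger_force: 0.0
```

send_rows(
  plan=[
    {"x": 0, "y": 0, "z": 0, "twist": -1, "hand": -1},
    {"x": 0, "y": 0, "z": 0, "twist": -1, "hand": -1},
    {"x": 0, "y": 0, "z": 0, "twist": -1, "hand": -1},
    {"x": 0, "y": 0, "z": 0, "twist": -1, "hand": -1},
    {"x": 0, "y": 0, "z": 0, "twist": -1, "hand": -1},
  ],
)

```text
time: 1.1
position: [0.1537, -0.657, 0.262]
eef_rot: [-0.0, 0.851, 0.525, 0.0]
force: [0.6, -0.1, -0.5]
grip_width: 0.0944
finger_force: 0.0
```

send_rows(
  plan=[
    {"x": 0, "y": 0, "z": 0, "twist": -1, "hand": -1},
    {"x": 0, "y": 0, "z": 0, "twist": -1, "hand": -1},
    {"x": 0, "y": 0, "z": 0, "twist": -1, "hand": -1},
    {"x": 0, "y": 0, "z": 0, "twist": -1, "hand": -1},
    {"x": 0, "y": 0, "z": 0, "twist": -1, "hand": -1},
  ],
)

```text
time: 1.6
position: [0.1536, -0.657, 0.262]
eef_rot: [-0.0, 0.717, 0.697, 0.0]
force: [-0.1, -0.6, 0.4]
grip_width: 0.0941
finger_force: 0.0
```

send_rows(
  plan=[
    {"x": 0.8, "y": 0.4, "z": 0, "twist": -0.35, "hand": -1},
    {"x": 0.8, "y": 0.4, "z": 0, "twist": 0, "hand": -1},
    {"x": 0.8, "y": 0.4, "z": 0, "twist": 0, "hand": -1},
    {"x": 0.8, "y": 0.4, "z": 0, "twist": 0, "hand": -1},
    {"x": 0.8, "y": 0.4, "z": 0, "twist": 0, "hand": -1},
  ],
)

```text
time: 2.1
position: [0.2556, -0.4562, 0.2622]
eef_rot: [-0.0, 0.708, 0.707, 0.0]
force: [0.5, 0.0, -0.3]
grip_width: 0.094
finger_force: 0.0
```

send_rows(
  plan=[
    {"x": 0.94, "y": 0.42, "z": 0, "twist": 0, "hand": -1},
    {"x": 0.94, "y": 0.42, "z": 0, "twist": 0, "hand": -1},
    {"x": 0.94, "y": 0.42, "z": 0, "twist": 0, "hand": -1},
    {"x": 0.94, "y": 0.42, "z": 0, "twist": 0, "hand": -1},
    {"x": 0.94, "y": 0.42, "z": 0, "twist": 0, "hand": -1},
  ],
)

```text
time: 2.6
position: [0.3578, -0.228, 0.2625]
eef_rot: [0.0, 0.708, 0.706, -0.0]
force: [0.8, -0.3, 0.4]
grip_width: 0.0937
finger_force: 0.0
```

send_rows(
  plan=[
    {"x": 0.94, "y": 0.42, "z": 0, "twist": 0, "hand": -1},
    {"x": 0.94, "y": 0.42, "z": 0, "twist": 0, "hand": -1},
    {"x": 0.94, "y": 0.42, "z": 0, "twist": 0, "hand": -1},
    {"x": 0.94, "y": 0.42, "z": 0, "twist": 0, "hand": -1},
    {"x": 0.92, "y": 0.42, "z": 0, "twist": 0, "hand": -1},
  ],
)

```text
time: 3.1
position: [0.4605, -0.0001, 0.2627]
eef_rot: [0.0, 0.708, 0.706, 0.0]
force: [0.5, -0.5, -0.1]
grip_width: 0.0942
finger_force: 0.0
```

```bash
sleep 1
cat >> h.py <<'E'
def snap(n,tag):
    from plant import optics
    f=optics.grab_frame(n); np.savez(f"{tag}.npz",**f); cv2.imwrite(f"pics/{tag}.png",f["image"][:,:,::-1]); return f
E
python3 - <<'E'
from h import *
from plant import status
f=snap("wrist","w1"); print(f["fovy"],f["cx"],f["cy"],f["extrinsics"]); s=status.get_obs(); print(s["position"],s["joints"])
E
```

```text
59.143987852563676 321.17569229442086 198.25632118857706 [[ 1.     -0.0028 -0.0006  0.4616]
 [-0.0029 -0.9713 -0.238   0.0681]
 [ 0.0001  0.238  -0.9713  0.4236]
 [ 0.      0.      0.      1.    ]]
[0.463  0.0072 0.2632] [ 0.6248  0.0926 -0.8093  1.9748  0.0728  1.1008 -0.2115]
```

View pics/w1.png

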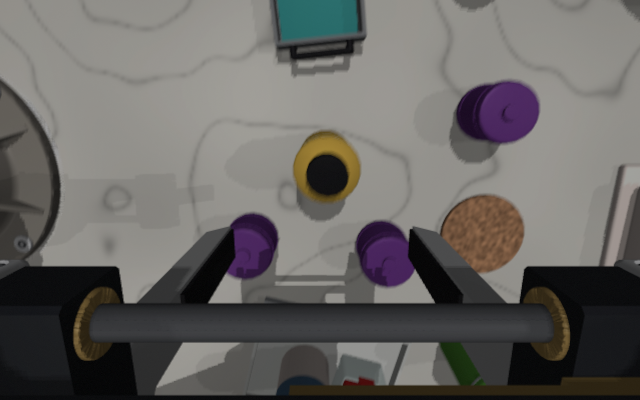

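The wrist view is right = +x, up = +y. The yellow bottle's cap is at (327,174), the cork at (482,233), and the caddy's teal end at (319,15).

Run:
```python
from h import *
f=dict(np.load("w1.npz"))
print("cap",ray(f,(327,174),.14),"cork",ray(f,(482,233),.008))
t=dict(np.load("scene0.npz")); full=lambda p:(np.array(p)+.5)/2.5-.5+[190,110]
for n,p,z in[("cap",(361,109),.14),("cork",(199,296),.008),("lidtop",(134,38),.164),("pod",(528,302),.066),("mt",(509,231),.007),("mr",(597,245),.007),("my",(690,258),.007)]: print(n,ray(t,full(p),z))
```

```text
cap [[0.4663 0.019 ]] cork [[ 0.6613 -0.0788]]
cap [[0.4675 0.0155]]
cork [[ 0.6647 -0.083 ]]
lidtop [[ 0.4422 -0.2685]]
pod [[0.6277 0.2324]]
mt [[0.4376 0.1807]]
mr [[0.429  0.2745]]
my [[0.4171 0.3693]]
```

send_rows(
  plan=[
    {"x": 0.08, "y": 0.05, "z": 0.6, "twist": 0, "hand": -1},
    {"x": 0, "y": 0, "z": 0.9, "twist": 0, "hand": -1},
    {"x": 0, "y": 0, "z": 0.9, "twist": 0, "hand": -1},
    {"x": 0, "y": 0, "z": 0.8, "twist": 0, "hand": -1},
    {"x": 0, "y": 0, "z": 0.4, "twist": 0, "hand": -1},
  ],
)

```text
time: 3.65
position: [0.4609, 0.002, 0.0794]
eef_rot: [-0.002, 0.707, 0.707, -0.001]
force: [1.3, 0.1, 0.1]
grip_width: 0.0941
finger_force: 0.0
```

send_rows(
  plan=[
    {"x": 0, "y": 0, "z": 0, "twist": 0, "hand": -0.2},
    {"x": 0, "y": 0, "z": 0, "twist": 0, "hand": 0.2},
    {"x": 0, "y": 0, "z": 0, "twist": 0, "hand": 0.6},
    {"x": 0, "y": 0, "z": 0, "twist": 0, "hand": 1},
    {"x": 0, "y": 0, "z": 0, "twist": 0, "hand": 1},
  ],
)

```text
time: 4.15
position: [0.4635, 0.0018, 0.0835]
eef_rot: [0.001, 0.708, 0.706, 0.001]
force: [0.5, -1.3, 5.8]
grip_width: 0.0599
finger_force: 24.6
```

Grip width is 60 mm instead of 62, so the jaws are about 14 mm off centre in y. I'll reopen, centre and grip again.

send_rows(
  plan=[
    {"x": 0, "y": 0, "z": 0, "twist": 0, "hand": -1},
    {"x": 0, "y": 0, "z": 0, "twist": 0, "hand": -1},
    {"x": 0, "y": 0, "z": 0, "twist": 0, "hand": -1},
    {"x": 0.1, "y": 0.05, "z": 0, "twist": 0, "hand": -1},
    {"x": 0.18, "y": 0, "z": 0, "twist": 0, "hand": -1},
  ],
)

```text
time: 4.65
position: [0.4656, 0.0162, 0.0825]
eef_rot: [-0.0, 0.708, 0.706, 0.0]
force: [-0.1, 1.1, -0.0]
grip_width: 0.093
finger_force: 0.0
```

Run:
```python
from h import *
from plant import status
f=snap("wrist","w2"); s=status.get_obs(); print(s["position"],s["grip_width"]); print(f["extrinsics"])
a=cv2.imread("pics/w2.png"); b=snap("top","t2")["image"][:,:,::-1]
cv2.imwrite("pics/v2.png",np.vstack([a[50:300,160:560],b[150:300,140:540]]))
```

```text
[0.4655 0.0181 0.0826] 0.09404098093844564
[[ 1.     -0.0032 -0.0012  0.4668]
 [-0.0034 -0.9714 -0.2374  0.0844]
 [-0.0004  0.2374 -0.9714  0.2434]
 [ 0.      0.      0.      1.    ]]
```

View pics/v2.png

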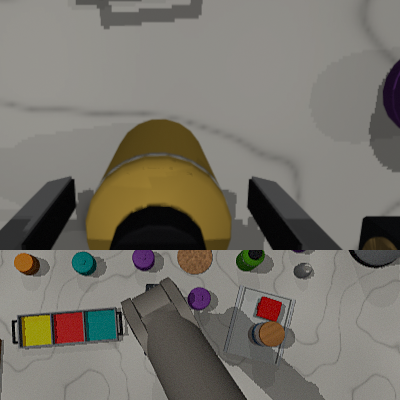

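The bottle is upright and centred between the fingers (cap around wrist pixel (320,310)). I'll grip and lift.

send_rows(
  plan=[
    {"x": 0, "y": 0, "z": 0, "twist": 0, "hand": 0},
    {"x": 0, "y": 0, "z": 0, "twist": 0, "hand": 0.5},
    {"x": 0, "y": 0, "z": 0, "twist": 0, "hand": 1},
    {"x": 0, "y": 0, "z": 0, "twist": 0, "hand": 1},
    {"x": 0, "y": 0, "z": 0, "twist": 0, "hand": 1},
  ],
)

```text
time: 5.25
position: [0.4652, 0.0159, 0.0825]
eef_rot: [-0.0, 0.708, 0.706, -0.0]
force: [-0.8, 1.2, -0.4]
grip_width: 0.0617
finger_force: 25.0
```

send_rows(
  plan=[
    {"x": 0, "y": 0, "z": -0.2, "twist": 0, "hand": 1},
    {"x": 0, "y": 0, "z": -0.4, "twist": 0, "hand": 1},
    {"x": 0, "y": 0, "z": -0.4, "twist": 0, "hand": 1},
    {"x": 0, "y": 0, "z": -0.3, "twist": 0, "hand": 1},
    {"x": 0, "y": 0, "z": 0, "twist": 0, "hand": 1},
  ],
)

```text
time: 5.75
position: [0.4664, 0.016, 0.1495]
eef_rot: [0.001, 0.708, 0.706, 0.001]
force: [0.3, 0.4, -2.5]
grip_width: 0.0619
finger_force: 25.0
```

send_rows(
  plan=[
    {"x": 0.4, "y": 0, "z": 0, "twist": 0, "hand": 1},
    {"x": 0.8, "y": -0.1, "z": 0, "twist": 0, "hand": 1},
    {"x": 0.8, "y": -0.1, "z": 0, "twist": 0, "hand": 1},
    {"x": 0.8, "y": -0.1, "z": 0, "twist": 0, "hand": 1},
    {"x": 0.8, "y": -0.1, "z": 0, "twist": 0, "hand": 1},
  ],
)

```text
time: 6.25
position: [0.4449, 0.1972, 0.1469]
eef_rot: [-0.0, 0.708, 0.706, -0.0]
force: [1.6, 0.4, -1.7]
grip_width: 0.0619
finger_force: 25.0
```

Run:
```python
from h import *
from plant import status
f=snap("wrist","w3"); s=status.get_obs(); print(s["position"],s["joints"]); print(f["extrinsics"])
```

```text
[0.4437 0.2041 0.1476] [ 0.1808  0.318  -0.8579  2.0514  0.3037  0.8986 -0.8403]
[[ 1.     -0.0027 -0.0016  0.4462]
 [-0.003  -0.9713 -0.2378  0.2654]
 [-0.0009  0.2378 -0.9713  0.3078]
 [ 0.      0.      0.      1.    ]]
```

View pics/w3.png

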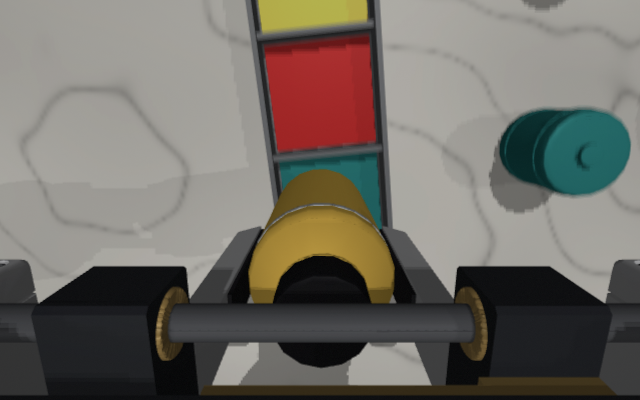

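The wrist picture shows the caddy: red mat at (322,95), the yellow/red divider from (259,39) to (371,26), the red/teal divider from (272,157) to (383,149), and the teal pod's stud at (587,153).

Run:
```python
from h import *
f=dict(np.load("w3.npz"))
d=ray(f,[(259,39),(371,26),(272,157),(383,149)],.03); a=d[:2].mean(0);b=d[2:].mean(0)
u=(a-b)/np.linalg.norm(a-b);r=(a+b)/2
print(d,np.linalg.norm(a-b),u,"red",r,"yel",r+.092*u,"teal",r-.092*u,"pod",ray(f,(587,153),.069))
```

```text
[[0.4007 0.3173]
 [0.4823 0.3258]
 [0.4071 0.231 ]
 [0.4944 0.237 ]] 0.08802817141614651 [-0.1051  0.9945] red [0.4461 0.2778] yel [0.4364 0.3693] teal [0.4558 0.1863] pod [[0.6256 0.2379]]
```

send_rows(
  plan=[
    {"x": 0.9, "y": -0.1, "z": 0, "twist": 0, "hand": 1},
    {"x": 0.9, "y": -0.1, "z": 0, "twist": 0, "hand": 1},
    {"x": 0.8, "y": 0, "z": 0, "twist": 0, "hand": 1},
    {"x": 0.5, "y": 0, "z": 0, "twist": 0, "hand": 1},
    {"x": 0.3, "y": 0, "z": 0, "twist": 0, "hand": 1},
  ],
)

```text
time: 6.8
position: [0.435, 0.3681, 0.1467]
eef_rot: [-0.001, 0.707, 0.707, -0.0]
force: [-0.1, -1.0, -2.8]
grip_width: 0.0618
finger_force: 25.0
```

send_rows(
  plan=[
    {"x": 0, "y": 0, "z": 0, "twist": 0, "hand": 1},
    {"x": 0, "y": 0, "z": 0, "twist": 0, "hand": 1},
  ],
)

```text
time: 7.0
position: [0.4358, 0.3649, 0.1469]
eef_rot: [0.0, 0.708, 0.706, -0.001]
force: [0.3, -0.3, -1.8]
grip_width: 0.0619
finger_force: 25.0
```

send_rows(
  plan=[
    {"x": 0, "y": 0, "z": 0.4, "twist": 0, "hand": 1},
    {"x": 0, "y": 0, "z": 0.4, "twist": 0, "hand": 1},
    {"x": 0, "y": 0, "z": 0.2, "twist": 0, "hand": 1},
    {"x": 0, "y": 0, "z": 0.1, "twist": 0, "hand": 1},
    {"x": 0, "y": 0, "z": 0.03, "twist": 0, "hand": 1},
  ],
)

```text
time: 7.5
position: [0.4361, 0.3655, 0.091]
eef_rot: [0.0, 0.708, 0.706, -0.0]
force: [-0.1, 1.0, -2.2]
grip_width: 0.0615
finger_force: 25.0
```

send_rows(
  plan=[
    {"x": 0, "y": 0, "z": 0.01, "twist": 0, "hand": 1},
    {"x": 0, "y": 0, "z": 0.01, "twist": 0, "hand": 1},
    {"x": 0, "y": 0, "z": 0, "twist": 0, "hand": 1},
  ],
)

```text
time: 7.8
position: [0.436, 0.3662, 0.0905]
eef_rot: [0.0, 0.708, 0.707, 0.0]
force: [-1.1, 0.5, -2.6]
grip_width: 0.0618
finger_force: 25.0
```

send_rows(
  plan=[
    {"x": 0, "y": 0, "z": 0.02, "twist": 0, "hand": 1},
    {"x": 0, "y": 0, "z": 0.01, "twist": 0, "hand": 1},
    {"x": 0, "y": 0, "z": 0, "twist": 0, "hand": 1},
  ],
)

```text
time: 8.1
position: [0.4359, 0.3665, 0.0893]
eef_rot: [0.0, 0.708, 0.707, 0.0]
force: [-3.0, -2.6, 10.4]
grip_width: 0.0615
finger_force: 25.0
```

Contact (10 N). I'll release, back off straight up, and go to the teal pod.

send_rows(
  plan=[
    {"x": 0, "y": 0, "z": 0, "twist": 0, "hand": 0},
    {"x": 0, "y": 0, "z": 0, "twist": 0, "hand": -0.5},
    {"x": 0, "y": 0, "z": 0, "twist": 0, "hand": -1},
    {"x": 0, "y": 0, "z": 0, "twist": 0, "hand": -1},
    {"x": 0, "y": 0, "z": -0.3, "twist": 0, "hand": -1},
  ],
)

```text
time: 8.6
position: [0.4351, 0.3653, 0.1026]
eef_rot: [-0.0, 0.708, 0.707, -0.001]
force: [0.0, 0.4, -0.2]
grip_width: 0.0905
finger_force: 0.0
```

send_rows(
  plan=[
    {"x": 0, "y": 0, "z": -0.7, "twist": 0, "hand": -1},
    {"x": 0, "y": 0, "z": -0.7, "twist": 0, "hand": -1},
    {"x": -0.2, "y": 0.4, "z": -0.3, "twist": 0, "hand": -1},
    {"x": -0.6, "y": 0.7, "z": 0, "twist": 0, "hand": -1},
    {"x": -0.6, "y": 0.8, "z": 0, "twist": 0, "hand": -1},
  ],
)

```text
time: 9.1
position: [0.5314, 0.296, 0.1908]
eef_rot: [0.0, 0.707, 0.707, 0.001]
force: [0.7, 0.8, 0.1]
grip_width: 0.0941
finger_force: 0.0
```

send_rows(
  plan=[
    {"x": -0.6, "y": 0.8, "z": 0, "twist": 0, "hand": -1},
    {"x": -0.4, "y": 0.7, "z": 0, "twist": 0, "hand": -1},
    {"x": -0.3, "y": 0.4, "z": 0, "twist": 0, "hand": -1},
    {"x": 0, "y": 0, "z": 0, "twist": 0, "hand": -1},
    {"x": 0, "y": 0, "z": 0, "twist": 0, "hand": -1},
  ],
)

```text
time: 9.6
position: [0.6254, 0.2309, 0.1892]
eef_rot: [-0.0, 0.708, 0.706, 0.0]
force: [0.1, 0.3, 0.7]
grip_width: 0.0941
finger_force: 0.0
```

Run:
```python
from h import *
from plant import status
f=snap("wrist","w4"); s=status.get_obs(); print(s["position"],s["joints"])
t=snap("top","t4")
a=f["image"][:,:,::-1];b=t["image"][:,:,::-1]
cv2.imwrite("pics/v4.png",np.hstack([cv2.resize(a,None,fx=.75,fy=.75),b[150:450,150:310]][:1]+[cv2.resize(b[140:265,140:265],(300,300),interpolation=cv2.INTER_CUBIC)]))
```

```text
[0.6249 0.2316 0.1892] [ 0.0964  0.5515 -0.7736  1.6201  0.4138  1.1408 -0.779 ]
```

View pics/v4.png

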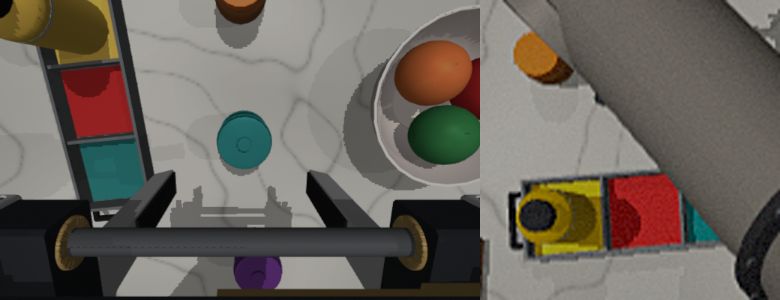

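The yellow bottle stands in its compartment. The teal pod's stud is at wrist pixel (325,192).

Run:
```python
from h import *
f=dict(np.load("w4.npz"))
print("pod",ray(f,(325,192),.069), "redcorners", ray(f,np.array([(48,68),(119,58),(66,144),(134,135)])/.75,.03))
```

```text
pod [[0.6295 0.2357]] redcorners [[0.4027 0.318 ]
 [0.4863 0.3287]
 [0.4091 0.2275]
 [0.4947 0.2386]]
```

send_rows(
  plan=[
    {"x": 0.04, "y": 0.06, "z": 0.5, "twist": 0, "hand": -1},
    {"x": 0, "y": 0, "z": 0.9, "twist": 0, "hand": -1},
    {"x": 0, "y": 0, "z": 0.8, "twist": 0, "hand": -1},
    {"x": 0, "y": 0, "z": 0.4, "twist": 0, "hand": -1},
    {"x": 0, "y": 0, "z": 0.2, "twist": 0, "hand": -1},
  ],
)

```text
time: 10.2
position: [0.6275, 0.2333, 0.0474]
eef_rot: [-0.001, 0.707, 0.707, -0.001]
force: [0.5, 0.4, 0.2]
grip_width: 0.0941
finger_force: 0.0
```

send_rows(
  plan=[
    {"x": 0, "y": 0, "z": 0, "twist": 0, "hand": 0},
    {"x": 0, "y": 0, "z": 0, "twist": 0, "hand": 0.3},
    {"x": 0, "y": 0, "z": 0, "twist": 0, "hand": 1},
    {"x": 0, "y": 0, "z": 0, "twist": 0, "hand": 1},
    {"x": 0, "y": 0, "z": 0, "twist": 0, "hand": 1},
  ],
  grip_force=20,
)

```text
time: 10.7
position: [0.6291, 0.2329, 0.0496]
eef_rot: [0.0, 0.708, 0.707, 0.001]
force: [-0.5, -1.6, 6.8]
grip_width: 0.0622
finger_force: 20.0
```

send_rows(
  plan=[
    {"x": 0, "y": 0, "z": -0.2, "twist": 0, "hand": 1},
    {"x": 0, "y": 0, "z": -0.5, "twist": 0, "hand": 1},
    {"x": 0, "y": 0, "z": -0.5, "twist": 0, "hand": 1},
    {"x": -0.1, "y": -0.4, "z": 0, "twist": 0, "hand": 1},
    {"x": -0.2, "y": -0.7, "z": 0, "twist": 0, "hand": 1},
  ],
)

```text
time: 11.2
position: [0.5746, 0.2185, 0.1099]
eef_rot: [0.0, 0.708, 0.706, 0.001]
force: [0.2, 0.5, -1.4]
grip_width: 0.0617
finger_force: 20.0
```

send_rows(
  plan=[
    {"x": -0.2, "y": -0.8, "z": 0, "twist": 0, "hand": 1},
    {"x": -0.3, "y": -0.8, "z": 0, "twist": 0, "hand": 1},
    {"x": -0.2, "y": -0.5, "z": 0, "twist": 0, "hand": 1},
    {"x": 0, "y": -0.25, "z": 0, "twist": 0, "hand": 1},
    {"x": 0, "y": 0, "z": 0, "twist": 0, "hand": 1},
  ],
)

```text
time: 11.7
position: [0.4555, 0.1831, 0.1093]
eef_rot: [0.001, 0.707, 0.707, 0.0]
force: [-0.3, 0.3, -0.7]
grip_width: 0.0617
finger_force: 20.0
```

send_rows(
  plan=[
    {"x": 0, "y": 0, "z": 0, "twist": 0, "hand": 1},
  ],
)

```text
time: 11.8
position: [0.4573, 0.1836, 0.1092]
eef_rot: [0.0, 0.708, 0.707, 0.001]
force: [0.2, -0.2, -1.2]
grip_width: 0.0617
finger_force: 20.0
```

send_rows(
  plan=[
    {"x": 0, "y": 0, "z": 0.4, "twist": 0, "hand": 1},
    {"x": 0, "y": 0, "z": 0.35, "twist": 0, "hand": 1},
    {"x": 0, "y": 0, "z": 0.2, "twist": 0, "hand": 1},
    {"x": 0, "y": 0, "z": 0.07, "twist": 0, "hand": 1},
    {"x": 0, "y": 0, "z": 0, "twist": 0, "hand": 1},
  ],
)

```text
time: 12.3
position: [0.4563, 0.1835, 0.0574]
eef_rot: [-0.0, 0.708, 0.707, -0.0]
force: [0.1, 0.2, -1.0]
grip_width: 0.0621
finger_force: 20.0
```

send_rows(
  plan=[
    {"x": 0, "y": 0, "z": 0.02, "twist": 0, "hand": 1},
    {"x": 0, "y": 0, "z": 0.01, "twist": 0, "hand": 1},
    {"x": 0, "y": 0, "z": 0, "twist": 0, "hand": 1},
  ],
)

```text
time: 12.6
position: [0.4565, 0.1832, 0.0565]
eef_rot: [0.0, 0.708, 0.707, 0.0]
force: [0.4, 0.4, 2.3]
grip_width: 0.0618
finger_force: 20.0
```

send_rows(
  plan=[
    {"x": 0, "y": 0, "z": 0.01, "twist": 0, "hand": 1},
    {"x": 0, "y": 0, "z": 0, "twist": 0, "hand": 0},
    {"x": 0, "y": 0, "z": 0, "twist": 0, "hand": -0.5},
    {"x": 0, "y": 0, "z": 0, "twist": 0, "hand": -1},
    {"x": 0, "y": 0, "z": 0, "twist": 0, "hand": -1},
  ],
)

```text
time: 13.1
position: [0.4561, 0.183, 0.0556]
eef_rot: [0.0, 0.708, 0.707, 0.0]
force: [-0.1, 0.0, 0.7]
grip_width: 0.082
finger_force: 0.0
```

send_rows(
  plan=[
    {"x": 0, "y": 0, "z": -0.4, "twist": 0, "hand": -1},
    {"x": 0, "y": 0, "z": -0.8, "twist": 0, "hand": -1},
    {"x": -0.3, "y": 0, "z": -0.9, "twist": 0, "hand": -1},
    {"x": -0.6, "y": 0, "z": -0.7, "twist": 0, "hand": -1},
    {"x": -0.8, "y": -0.1, "z": -0.5, "twist": 0, "hand": -1},
  ],
)

```text
time: 13.6
position: [0.4515, 0.0987, 0.2228]
eef_rot: [0.0, 0.707, 0.708, 0.001]
force: [0.5, -0.5, -0.2]
grip_width: 0.0939
finger_force: 0.0
```

send_rows(
  plan=[
    {"x": -0.8, "y": -0.1, "z": -0.4, "twist": 0, "hand": -1},
    {"x": -0.8, "y": -0.1, "z": 0, "twist": 0, "hand": -1},
    {"x": -0.8, "y": -0.1, "z": 0, "twist": 0, "hand": -1},
    {"x": -0.8, "y": 0, "z": 0, "twist": 0, "hand": -1},
    {"x": -0.8, "y": 0, "z": 0, "twist": 0, "hand": -1},
  ],
)

```text
time: 14.1
position: [0.4351, -0.1037, 0.2408]
eef_rot: [0.0, 0.708, 0.706, -0.0]
force: [0.5, 0.5, 0.2]
grip_width: 0.0942
finger_force: 0.0
```

send_rows(
  plan=[
    {"x": -0.6, "y": 0, "z": 0, "twist": 0.7, "hand": -1},
    {"x": -0.4, "y": 0, "z": 0, "twist": 0.7, "hand": -1},
    {"x": -0.2, "y": 0, "z": 0, "twist": 0.7, "hand": -1},
    {"x": 0, "y": 0, "z": 0, "twist": 0.66, "hand": -1},
    {"x": 0, "y": 0, "z": 0, "twist": 0, "hand": -1},
  ],
)

```text
time: 14.6
position: [0.4331, -0.1615, 0.2404]
eef_rot: [-0.0, 0.788, 0.616, 0.0]
force: [0.1, 0.2, -0.9]
grip_width: 0.0941
finger_force: 0.0
```

Run:
```python
from h import *
from plant import status
f=snap("wrist","w5"); s=status.get_obs(); print(s["position"],s["eef_rot"],s["joints"])
t=snap("top","t5")
a=f["image"][:,:,::-1];b=t["image"][:,:,::-1]
cv2.imwrite("pics/v5.png",np.vstack([a[:340],cv2.resize(b[130:260,140:460],(640,260),interpolation=cv2.INTER_CUBIC)]))
```

```text
[ 0.4331 -0.1613  0.2405] [-0.0001  0.7871  0.6169  0.    ] [ 0.8529  0.1024 -0.6677  2.0096  0.0727  1.0527 -0.0895]
```

View pics/v5.png

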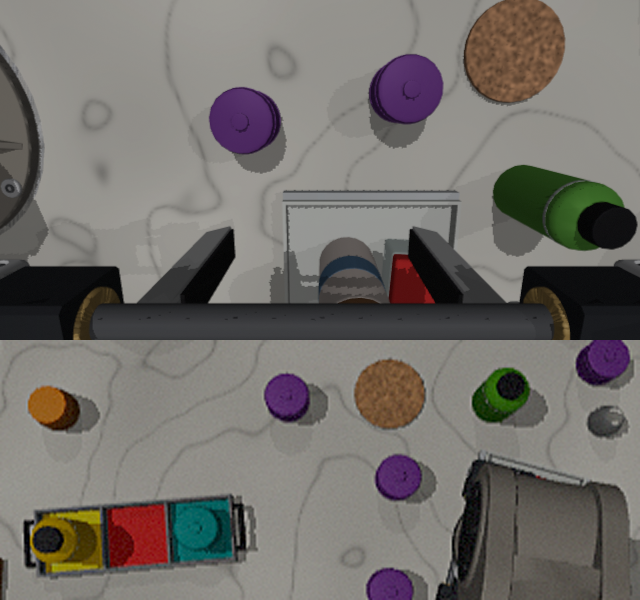

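The pod and bottle stand in their compartments. The tool is now aligned with the tray, whose left edge is horizontal at row 192. The canister (columns 320 to 384) and the red lid's left edge (column 390) are visible.

Run:
```python
from h import *
f=dict(np.load("w5.npz")); im=f["image"].astype(int)
for r in (255,270,285,298): print(r,[tuple(im[r,c]) for c in range(312,400,6)])
b=blobs(f["image"],"red",(0,150,80),(6,255,255),(370,230,470,304))
for c,rr,s in b: print(c,s,cv2.boxPoints(rr))
hsv=cv2.cvtColor(f["image"],cv2.COLOR_RGB2HSV)
for r in (265,270,275,280):
    xs=np.where(cv2.inRange(hsv,(100,70,30),(125,255,255))[r,310:400])[0]; print(r,xs.min()+310 if len(xs) else 0,xs.max()+310 if len(xs) else 0)
# project model circles at candidate positions
T=f["extrinsics"];fl=200/np.tan(np.radians(f["fovy"])/2)
for P in [(.436,-.274),(.439,-.271),(.442,-.2685)]:
  for z in(.004,.09,.164):
    t=np.linspace(0,6.28,181);w=np.c_[P[0]+.033*np.cos(t),P[1]+.033*np.sin(t),0*t+z]
    c=(w-T[:3,3])@T[:3,:3]; u=c[:,0]/c[:,2]*fl+f["cx"];v=c[:,1]/c[:,2]*fl+f["cy"]
    print(P,z,"u",u.min().round(),u.max().round(),"v top",v.min().round())
```

```text
255 [(np.int64(140), np.int64(142), np.int64(139)), (np.int64(140), np.int64(141), np.int64(138)), (np.int64(80), np.int64(75), np.int64(73)), (np.int64(85), np.int64(81), np.int64(78)), (np.int64(89), np.int64(84), np.int64(81)), (np.int64(91), np.int64(86), np.int64(83)), (np.int64(56), np.int64(56), np.int64(57)), (np.int64(85), np.int64(82), np.int64(81)), (np.int64(91), np.int64(86), np.int64(84)), (np.int64(90), np.int64(85), np.int64(82)), (np.int64(77), np.int64(75), np.int64(73)), (np.int64(87), np.int64(88), np.int64(86)), (np.int64(91), np.int64(94), np.int64(93)), (np.int64(77), np.int64(80), np.int64(80)), (np.int64(70), np.int64(12), np.int64(10))]
270 [(np.int64(140), np.int64(142), np.int64(139)), (np.int64(131), np.int64(130), np.int64(128)), (np.int64(27), np.int64(39), np.int64(52)), (np.int64(29), np.int64(42), np.int64(55)), (np.int64(29), np.int64(43), np.int64(56)), (np.int64(82), np.int64(86), np.int64(92)), (np.int64(94), np.int64(89), np.int64(86)), (np.int64(94), np.int64(89), np.int64(86)), (np.int64(94), np.int64(89), np.int64(86)), (np.int64(52), np.int6
[... 1450 characters left out ...]
(69), np.int64(65), np.int64(63)), (np.int64(52), np.int64(8), np.int64(8)), (np.int64(87), np.int64(15), np.int64(15))]
[408.7968 284.2237] [ 393  258   42   45 1171] [[393. 302.]
 [393. 258.]
 [434. 258.]
 [434. 302.]]
265 328 373
270 324 377
275 321 379
280 319 381
(0.436, -0.274) 0.004 u 318.0 373.0 v top 236.0
(0.436, -0.274) 0.09 u 317.0 385.0 v top 267.0
(0.436, -0.274) 0.164 u 316.0 402.0 v top 309.0
(0.439, -0.271) 0.004 u 320.0 374.0 v top 233.0
(0.439, -0.271) 0.09 u 320.0 387.0 v top 264.0
(0.439, -0.271) 0.164 u 319.0 405.0 v top 305.0
(0.442, -0.2685) 0.004 u 322.0 376.0 v top 231.0
(0.442, -0.2685) 0.09 u 322.0 390.0 v top 261.0
(0.442, -0.2685) 0.164 u 322.0 408.0 v top 301.0
```

send_rows(
  plan=[
    {"x": -0.4, "y": 0.12, "z": 0, "twist": 0, "hand": -1},
    {"x": -0.6, "y": 0.17, "z": 0, "twist": 0, "hand": -1},
    {"x": -0.6, "y": 0.17, "z": 0, "twist": 0, "hand": -1},
    {"x": -0.46, "y": 0.13, "z": 0, "twist": 0, "hand": -1},
    {"x": 0, "y": 0, "z": 0.3, "twist": 0, "hand": -1},
  ],
  grip_force=30,
)

```text
time: 15.2
position: [0.4377, -0.2719, 0.2264]
eef_rot: [0.001, 0.788, 0.616, 0.0]
force: [0.2, 0.7, -0.8]
grip_width: 0.0941
finger_force: 0.0
```

send_rows(
  plan=[
    {"x": 0, "y": 0, "z": 0.6, "twist": 0, "hand": -1},
    {"x": 0, "y": 0, "z": 0.8, "twist": 0, "hand": -1},
    {"x": 0, "y": 0, "z": 0.6, "twist": 0, "hand": -1},
    {"x": 0, "y": 0, "z": 0.4, "twist": 0, "hand": -1},
    {"x": 0, "y": 0, "z": 0, "twist": 0, "hand": -1},
  ],
)

```text
time: 15.7
position: [0.4359, -0.2676, 0.1033]
eef_rot: [-0.002, 0.787, 0.617, -0.0]
force: [-0.3, 0.8, 0.9]
grip_width: 0.0941
finger_force: 0.0
```

send_rows(
  plan=[
    {"x": 0, "y": 0, "z": 0, "twist": 0, "hand": -0.5},
    {"x": 0, "y": 0, "z": 0, "twist": 0, "hand": 0},
    {"x": 0, "y": 0, "z": 0, "twist": 0, "hand": 0.3},
    {"x": 0, "y": 0, "z": 0, "twist": 0, "hand": 1},
    {"x": 0, "y": 0, "z": 0, "twist": 0, "hand": 1},
  ],
)

```text
time: 16.2
position: [0.4374, -0.2692, 0.1063]
eef_rot: [0.001, 0.787, 0.616, 0.0]
force: [-2.3, 0.3, 8.2]
grip_width: 0.0662
finger_force: 30.0
```

send_rows(
  plan=[
    {"x": 0, "y": 0, "z": -0.2, "twist": 0, "hand": 1},
    {"x": 0, "y": 0, "z": -0.5, "twist": 0, "hand": 1},
    {"x": 0, "y": 0, "z": -0.6, "twist": 0, "hand": 1},
    {"x": 0, "y": 0, "z": -0.6, "twist": 0, "hand": 1},
    {"x": 0, "y": 0, "z": -0.3, "twist": 0, "hand": 1},
  ],
)

```text
time: 16.7
position: [0.4377, -0.269, 0.2186]
eef_rot: [0.001, 0.787, 0.617, 0.0]
force: [0.7, -0.1, -2.9]
grip_width: 0.0656
finger_force: 30.0
```

send_rows(
  plan=[
    {"x": 0.3, "y": 0.2, "z": 0, "twist": 0, "hand": 1},
    {"x": 0.6, "y": 0.44, "z": 0, "twist": 0, "hand": 1},
    {"x": 0.7, "y": 0.52, "z": 0, "twist": 0, "hand": 1},
    {"x": 0.7, "y": 0.52, "z": 0, "twist": 0, "hand": 1},
    {"x": 0.7, "y": 0.52, "z": 0, "twist": 0, "hand": 1},
  ],
)

```text
time: 17.2
position: [0.5807, -0.1486, 0.2162]
eef_rot: [0.0, 0.788, 0.616, 0.0]
force: [0.4, -1.6, -2.9]
grip_width: 0.0657
finger_force: 30.0
```

send_rows(
  plan=[
    {"x": 0.7, "y": 0.52, "z": 0, "twist": 0, "hand": 1},
    {"x": 0.6, "y": 0.44, "z": 0, "twist": 0, "hand": 1},
    {"x": 0.4, "y": 0.32, "z": 0, "twist": 0, "hand": 1},
    {"x": 0, "y": 0, "z": 0, "twist": 0, "hand": 1},
    {"x": 0, "y": 0, "z": 0, "twist": 0, "hand": 1},
  ],
)

```text
time: 17.7
position: [0.6622, -0.082, 0.2156]
eef_rot: [-0.0, 0.787, 0.617, -0.0]
force: [-1.5, -1.5, -2.6]
grip_width: 0.0658
finger_force: 30.0
```

Run:
```python
from h import *
from plant import status
s=status.get_obs(); print(s["position"],s["eef_rot"],s["joints"])
a=snap("scene","s6")["image"][:,:,::-1]; b=snap("top","t6")["image"][:,:,::-1]
cv2.imwrite("pics/v6.png",np.vstack([cv2.resize(a[100:270,190:400],(630,510//2*2))[:340],cv2.resize(b[130:270,300:460],(630,551),interpolation=cv2.INTER_CUBIC)[:260]]))
```

```text
[ 0.6622 -0.082   0.2156] [-0.0003  0.7871  0.6169 -0.0001] [ 0.4801  0.49   -0.6294  1.5975  0.3071  1.1556 -0.4597]
```

View pics/v6.png

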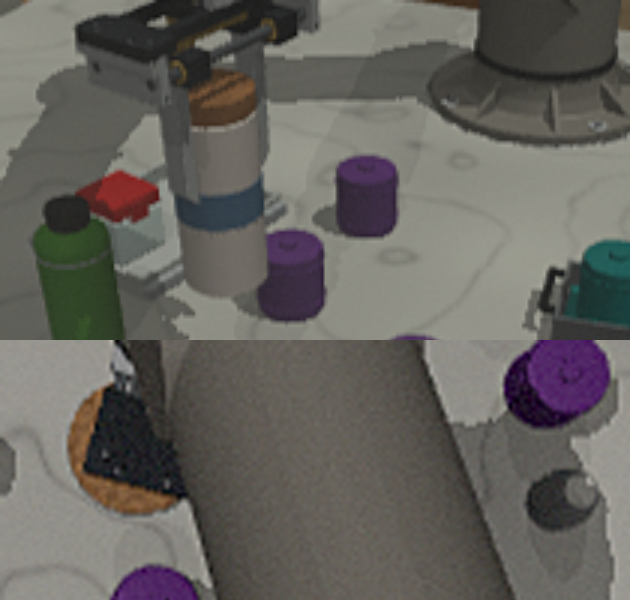

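The canister hangs upright over the cork with clear space around it. I'll lower it.

send_rows(
  plan=[
    {"x": 0, "y": 0, "z": 0.4, "twist": 0, "hand": 1},
    {"x": 0, "y": 0, "z": 0.6, "twist": 0, "hand": 1},
    {"x": 0, "y": 0, "z": 0.6, "twist": 0, "hand": 1},
    {"x": 0, "y": 0, "z": 0.3, "twist": 0, "hand": 1},
    {"x": 0, "y": 0, "z": 0.12, "twist": 0, "hand": 1},
  ],
)

```text
time: 18.3
position: [0.6614, -0.0834, 0.1134]
eef_rot: [-0.001, 0.788, 0.616, -0.001]
force: [1.0, -0.2, -1.3]
grip_width: 0.0654
finger_force: 30.0
```

send_rows(
  plan=[
    {"x": 0, "y": 0, "z": 0, "twist": 0, "hand": 1},
    {"x": 0, "y": 0, "z": 0.02, "twist": 0, "hand": 1},
    {"x": 0, "y": 0, "z": 0, "twist": 0, "hand": 1},
  ],
)

```text
time: 18.6
position: [0.663, -0.0826, 0.1148]
eef_rot: [0.001, 0.787, 0.616, 0.001]
force: [-0.3, 0.2, -2.9]
grip_width: 0.0654
finger_force: 30.0
```

Run:
```python
from h import *
a=snap("scene","s7")["image"][:,:,::-1]; b=snap("wrist","w7")["image"][:,:,::-1]
cv2.imwrite("pics/v7.png",np.hstack([cv2.resize(a[120:260,190:330],(560,560),interpolation=cv2.INTER_CUBIC)[:, :]]))
```

```text
(no output)
```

View pics/v7.png

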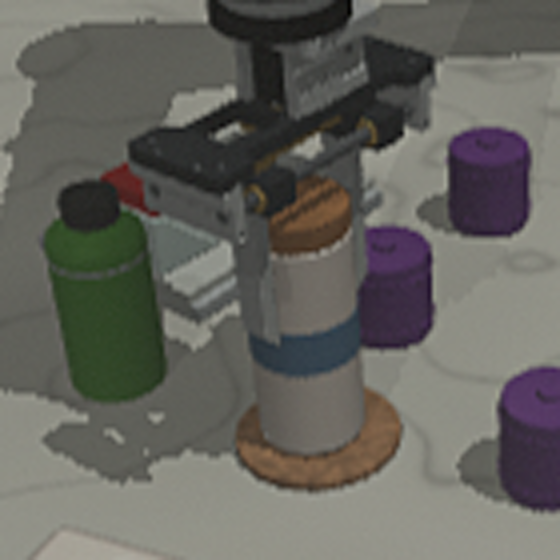

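Run:
```python
from h import *
f=dict(np.load("s7.npz")); T=f["extrinsics"];fl=200/np.tan(np.radians(f["fovy"])/2)
def circ(P,r,z):
    t=np.linspace(0,6.28,361);w=np.c_[P[0]+r*np.cos(t),P[1]+r*np.sin(t),0*t+z]
    c=(w-T[:3,3])@T[:3,:3]; u=c[:,0]/c[:,2]*fl+f["cx"];v=c[:,1]/c[:,2]*fl+f["cy"]
    u=(u-190+.5)*4;v=(v-120+.5)*4
    return u.min().round(1),u.max().round(1),v.min().round(1),v.max().round(1)
for P in[(.663,-.083),(.668,-.083),(.663,-.088)]: print(P,"can z.0125",circ(P,.033,.0125),"cork top",circ(P,.052,.008),"cork bot",circ(P,.052,0))
# cork mask in the unobstructed start pictures
for n,box in(("scene0",(230,205,300,250)),("top0",(310,130,360,180))):
    g=dict(np.load(n+".npz")); h=cv2.cvtColor(g["image"],cv2.COLOR_RGB2HSV); m=cv2.inRange(h,(3,60,40),(18,255,255)); k=m*0; k[box[1]:box[3],box[0]:box[2]]=m[box[1]:box[3],box[0]:box[2]]
    p=np.argwhere(k)[:,::-1]; print(n,p.min(0),p.max(0),p.mean(0),ray(g,p.mean(0),.006))
```

```text
(0.663, -0.083) can z.0125 (np.float64(266.6), np.float64(373.0), np.float64(395.1), np.float64(461.1)) cork top (np.float64(236.4), np.float64(403.8), np.float64(382.9), np.float64(487.4)) cork bot (np.float64(237.7), np.float64(404.3), np.float64(392.7), np.float64(497.5))
(0.668, -0.083) can z.0125 (np.float64(262.7), np.float64(369.6), np.float64(399.5), np.float64(466.1)) cork top (np.float64(232.3), np.float64(400.4), np.float64(387.2), np.float64(492.5)) cork bot (np.float64(233.7), np.float64(401.0), np.float64(397.0), np.float64(502.7))
(0.663, -0.088) can z.0125 (np.float64(259.5), np.float64(365.8), np.float64(393.3), np.float64(459.2)) cork top (np.float64(229.4), np.float64(396.6), np.float64(381.2), np.float64(485.4)) cork bot (np.float64(230.7), np.float64(397.1), np.float64(391.0), np.float64(495.5))
scene0 [249 215] [289 242] [269.1546 228.3296] [[ 0.6635 -0.0842]]
top0 [317 140] [351 173] [334.2883 156.4752] [[ 0.6633 -0.085 ]]
```

In the scene crop, the canister's bottom spans columns 257 to 365 while the cork spans 237 to 403. It sits about 6 mm too far to −y in the jaws, so I'll correct before setting it down.

send_rows(
  plan=[
    {"x": 0.06, "y": 0.02, "z": 0, "twist": 0, "hand": 1},
    {"x": 0.06, "y": 0.01, "z": 0, "twist": 0, "hand": 1},
    {"x": 0, "y": 0, "z": 0.05, "twist": 0, "hand": 1},
    {"x": 0, "y": 0, "z": 0, "twist": 0, "hand": 1},
    {"x": 0, "y": 0, "z": 0, "twist": 0, "hand": 1},
  ],
)

```text
time: 19.2
position: [0.6651, -0.0771, 0.1108]
eef_rot: [-0.0, 0.787, 0.616, -0.0]
force: [0.7, 0.7, -2.5]
grip_width: 0.066
finger_force: 30.0
```

Run:
```python
from h import *
f=snap("scene","s8"); im=f["image"][120:260,190:330]
np.set_printoptions(linewidth=250)
# cork/canister edges: gray-ish vs brown along rows and the column
hsv=cv2.cvtColor(np.ascontiguousarray(im),cv2.COLOR_RGB2HSV); m=cv2.inRange(hsv,(3,60,40),(18,255,255))
for r in range(97,124,2): print(r,"".join("#" if v else "." for v in m[r,52:108]))
```

```text
97 ........................................................
99 ........................................####............
101 ...........###...........................#####..........
103 .........#####...........................######.........
105 ........######...........................#######........
107 .......########..........................#######........
109 .......########.........................########........
111 .......#########......................##########........
113 ........##########..................###########.........
115 .........###############....#..##############...........
117 ...........################################.............
119 .............###########################................
121 ..................###############.......................
123 ........................................................
```

Now centred: at crop row 107 the cork spans columns 7 to 47 and the canister 15 to 40. I'll lower the last millimetre.

send_rows(
  plan=[
    {"x": 0, "y": 0, "z": 0.02, "twist": 0, "hand": 1},
    {"x": 0, "y": 0, "z": 0, "twist": 0, "hand": 1},
    {"x": 0, "y": 0, "z": 0, "twist": 0, "hand": 1},
  ],
)

```text
time: 19.55
position: [0.6653, -0.0771, 0.1104]
eef_rot: [0.0, 0.787, 0.616, 0.0]
force: [-2.6, -0.5, 5.6]
grip_width: 0.0657
finger_force: 30.0
```

send_rows(
  plan=[
    {"x": 0, "y": 0, "z": 0, "twist": 0, "hand": 0.2},
    {"x": 0, "y": 0, "z": 0, "twist": 0, "hand": -0.4},
    {"x": 0, "y": 0, "z": 0, "twist": 0, "hand": -1},
    {"x": 0, "y": 0, "z": 0, "twist": 0, "hand": -1},
    {"x": 0, "y": 0, "z": -0.1, "twist": 0, "hand": -1},
  ],
)

```text
time: 20.05
position: [0.6649, -0.0771, 0.1146]
eef_rot: [-0.0, 0.787, 0.616, -0.0]
force: [-0.1, 0.3, 0.0]
grip_width: 0.0863
finger_force: 0.0
```

send_rows(
  plan=[
    {"x": 0, "y": 0, "z": -0.4, "twist": 0, "hand": -1},
    {"x": 0, "y": 0, "z": -0.6, "twist": 0, "hand": -1},
    {"x": 0, "y": 0, "z": -0.7, "twist": 0, "hand": -1},
    {"x": 0, "y": 0, "z": -0.5, "twist": 0, "hand": -1},
    {"x": -0.4, "y": -0.2, "z": -0.2, "twist": 0, "hand": -1},
  ],
)

```text
time: 20.55
position: [0.6526, -0.0915, 0.2383]
eef_rot: [0.001, 0.786, 0.618, 0.002]
force: [-0.1, 0.2, -0.5]
grip_width: 0.094
finger_force: 0.0
```

send_rows(
  plan=[
    {"x": -0.8, "y": -0.34, "z": 0, "twist": 0, "hand": -1},
    {"x": -0.9, "y": -0.36, "z": 0, "twist": 0, "hand": -1},
    {"x": -0.9, "y": -0.36, "z": 0, "twist": 0, "hand": -1},
    {"x": -0.9, "y": -0.36, "z": 0, "twist": 0, "hand": -1},
    {"x": -0.9, "y": -0.36, "z": 0, "twist": 0, "hand": -1},
  ],
)

```text
time: 21.05
position: [0.5102, -0.2877, 0.2355]
eef_rot: [0.0, 0.787, 0.616, 0.0]
force: [0.2, -0.4, 0.2]
grip_width: 0.0938
finger_force: 0.0
```

send_rows(
  plan=[
    {"x": -0.7, "y": 0, "z": 0, "twist": 0, "hand": -1},
    {"x": -0.5, "y": 0, "z": 0, "twist": 0, "hand": -1},
    {"x": 0, "y": 0, "z": 0, "twist": 0, "hand": -1},
    {"x": 0, "y": 0, "z": 0, "twist": 0, "hand": -1},
  ],
)

```text
time: 21.45
position: [0.4971, -0.3445, 0.2352]
eef_rot: [-0.0, 0.788, 0.616, 0.0]
force: [-0.0, -0.4, -0.0]
grip_width: 0.0942
finger_force: 0.0
```

Run:
```python
from h import *
from plant import status
s=status.get_obs(); print(s["position"],s["eef_rot"],s["joints"])
a=snap("scene","s9")["image"][:,:,::-1]; b=snap("wrist","w9")["image"][:,:,::-1]
cv2.imwrite("pics/v9.png",np.vstack([b[:320],cv2.resize(a[120:260,190:510],(640,280))]))
```

```text
[ 0.4971 -0.3445  0.2352] [-0.      0.7876  0.6162  0.0002] [ 0.9533  0.3544 -0.5725  1.7259  0.2097  1.1227  0.0745]
```

View pics/v9.png

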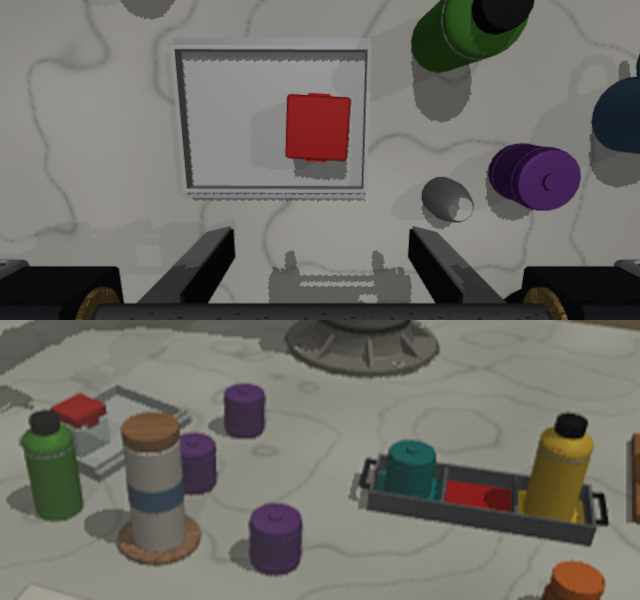

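The canister stands centred on the cork, and the bottle and pod stand in place. The glass's red lid is at wrist pixel (318,127), with its top edge from (288,95) to (350,97), about 2° clockwise.

Run:
```python
from h import *
f=dict(np.load("w9.npz"))
th=2*np.arctan2(.6162,.7876);xt=np.array([np.cos(th),np.sin(th)]);yt=np.array([np.sin(th),-np.cos(th)])
P=np.array([.4971,-.3445])
for n,g in(("wrist",ray(f,(318,127),.07)[0]),("top",np.array([.5088,-.2903]))): print(n,g,(g-P)@xt/.05,(g-P)@yt/.05,np.degrees(th))
c=ray(f,[(288,95),(350,97),(347,160),(287,159)],.07);print(c,np.degrees(np.arctan2(*(c[1]-c[0])[::-1])),np.linalg.norm(c[1]-c[0]))
```

```text
wrist [ 0.5089 -0.2895] 1.1245401707402785 -0.034891382246362186 76.0776063280123
top [ 0.5088 -0.2903] 1.1084569440375063 -0.03369277689701338 76.0776063280123
[[ 0.4898 -0.256 ]
 [ 0.5429 -0.2709]
 [ 0.5278 -0.3251]
 [ 0.474  -0.3108]] -15.676336712477795 0.05517200542208376
```

send_rows(
  plan=[
    {"x": 0.5, "y": -0.03, "z": 0, "twist": 0.3, "hand": -1},
    {"x": 0.6, "y": 0, "z": 0, "twist": 0, "hand": -1},
    {"x": 0, "y": 0, "z": 0.5, "twist": 0, "hand": -1},
    {"x": 0, "y": 0, "z": 0.8, "twist": 0, "hand": -1},
    {"x": 0, "y": 0, "z": 0.8, "twist": 0, "hand": -1},
  ],
  grip_force=25,
)

```text
time: 22.05
position: [0.5105, -0.2896, 0.1296]
eef_rot: [0.001, 0.795, 0.607, 0.0]
force: [0.4, -1.2, -0.8]
grip_width: 0.0943
finger_force: 0.0
```

send_rows(
  plan=[
    {"x": 0, "y": 0, "z": 0.7, "twist": 0, "hand": -1},
    {"x": 0, "y": 0, "z": 0.5, "twist": 0, "hand": -1},
    {"x": 0, "y": 0, "z": 0.3, "twist": 0, "hand": -1},
    {"x": 0, "y": 0, "z": 0, "twist": 0, "hand": -1},
    {"x": 0, "y": 0, "z": 0, "twist": 0, "hand": -1},
  ],
)

```text
time: 22.55
position: [0.5104, -0.2906, 0.0559]
eef_rot: [0.0, 0.795, 0.606, 0.0]
force: [-0.2, 0.2, 0.8]
grip_width: 0.0942
finger_force: 0.0
```

send_rows(
  plan=[
    {"x": 0, "y": 0, "z": 0.07, "twist": 0, "hand": -0.5},
    {"x": 0, "y": 0, "z": 0, "twist": 0, "hand": 0},
    {"x": 0, "y": 0, "z": 0, "twist": 0, "hand": 0.4},
    {"x": 0, "y": 0, "z": 0, "twist": 0, "hand": 1},
    {"x": 0, "y": 0, "z": 0, "twist": 0, "hand": 1},
  ],
)

```text
time: 23.05
position: [0.5094, -0.2911, 0.0517]
eef_rot: [0.0, 0.795, 0.606, -0.0]
force: [-0.1, -0.2, 4.8]
grip_width: 0.058
finger_force: 25.0
```

send_rows(
  plan=[
    {"x": 0, "y": 0, "z": 0, "twist": 0, "hand": 1},
    {"x": 0, "y": 0, "z": -0.2, "twist": 0, "hand": 1},
    {"x": 0, "y": 0, "z": -0.2, "twist": 0, "hand": 1},
  ],
)

```text
time: 23.35
position: [0.5096, -0.2908, 0.072]
eef_rot: [-0.0, 0.795, 0.606, 0.0]
force: [-0.9, -0.2, -2.7]
grip_width: 0.0579
finger_force: 24.9
```

send_rows(
  plan=[
    {"x": 0, "y": 0, "z": -0.6, "twist": -0.2, "hand": 1},
    {"x": 0, "y": 0, "z": -0.7, "twist": -0.8, "hand": 1},
    {"x": 0, "y": 0, "z": -0.5, "twist": -1, "hand": 1},
    {"x": 0, "y": 0, "z": -0.2, "twist": -1, "hand": 1},
    {"x": 0, "y": 0, "z": 0, "twist": -0.86, "hand": 1},
  ],
)

```text
time: 23.85
position: [0.5106, -0.2914, 0.1744]
eef_rot: [0.002, 0.681, 0.732, 0.0]
force: [0.8, -0.2, -2.2]
grip_width: 0.0577
finger_force: 24.9
```

send_rows(
  plan=[
    {"x": 0.3, "y": 0, "z": 0, "twist": -0.4, "hand": 1},
    {"x": 0.6, "y": 0, "z": 0, "twist": 0, "hand": 1},
    {"x": 0.8, "y": 0, "z": 0, "twist": 0, "hand": 1},
    {"x": 0.8, "y": 0, "z": 0, "twist": 0, "hand": 1},
    {"x": 0.8, "y": 0, "z": 0, "twist": 0, "hand": 1},
  ],
)

```text
time: 24.35
position: [0.4925, -0.1245, 0.1718]
eef_rot: [0.0, 0.67, 0.743, 0.0]
force: [0.5, -0.4, -2.1]
grip_width: 0.0579
finger_force: 24.9
```

send_rows(
  plan=[
    {"x": 0.8, "y": -0.02, "z": 0, "twist": 0, "hand": 1},
    {"x": 0.8, "y": -0.02, "z": 0, "twist": 0, "hand": 1},
    {"x": 0.8, "y": -0.02, "z": 0, "twist": 0, "hand": 1},
    {"x": 0.8, "y": -0.02, "z": 0, "twist": 0, "hand": 1},
    {"x": 0.8, "y": -0.02, "z": 0, "twist": 0, "hand": 1},
  ],
)

```text
time: 24.85
position: [0.4666, 0.0737, 0.1719]
eef_rot: [0.0, 0.67, 0.743, 0.0]
force: [0.7, -0.1, -3.1]
grip_width: 0.0579
finger_force: 24.9
```

send_rows(
  plan=[
    {"x": 0.8, "y": 0, "z": 0, "twist": 0, "hand": 1},
    {"x": 0.8, "y": 0, "z": 0, "twist": 0, "hand": 1},
    {"x": 0.8, "y": 0, "z": 0, "twist": 0, "hand": 1},
    {"x": 0.6, "y": 0, "z": 0, "twist": 0, "hand": 1},
    {"x": 0.3, "y": 0, "z": 0, "twist": 0, "hand": 1},
  ],
)

```text
time: 25.35
position: [0.449, 0.2392, 0.172]
eef_rot: [-0.0, 0.669, 0.744, 0.0]
force: [0.8, 0.1, -2.5]
grip_width: 0.0582
finger_force: 24.9
```

send_rows(
  plan=[
    {"x": 0, "y": 0, "z": 0, "twist": 0, "hand": 1},
    {"x": 0, "y": 0, "z": 0, "twist": 0, "hand": 1},
  ],
)

```text
time: 25.55
position: [0.45, 0.2356, 0.1715]
eef_rot: [0.0, 0.669, 0.743, -0.0]
force: [0.5, -0.7, -3.3]
grip_width: 0.0577
finger_force: 24.9
```

send_rows(
  plan=[
    {"x": 0.4, "y": 0, "z": 0, "twist": 0, "hand": 1},
    {"x": 0.35, "y": 0, "z": 0.4, "twist": 0, "hand": 1},
    {"x": 0, "y": 0, "z": 0.7, "twist": 0, "hand": 1},
    {"x": 0, "y": 0, "z": 0.5, "twist": 0, "hand": 1},
    {"x": 0, "y": 0, "z": 0, "twist": 0, "hand": 1},
  ],
)

```text
time: 26.05
position: [0.4454, 0.2708, 0.089]
eef_rot: [-0.001, 0.67, 0.742, -0.002]
force: [-0.6, 0.7, -2.0]
grip_width: 0.058
finger_force: 24.9
```

Run:
```python
from h import *
from plant import status
s=status.get_obs(); print(s["position"],s["eef_rot"])
a=snap("scene","s10")["image"][:,:,::-1]; b=snap("wrist","w10")["image"][:,:,::-1]; c=snap("top","t10")["image"][:,:,::-1]
cv2.imwrite("pics/v10.png",np.hstack([cv2.resize(a[160:250,350:510],(480,270)),cv2.resize(c[190:260,140:270],(320,172))[:270] if 0 else cv2.copyMakeBorder(cv2.resize(c[190:260,140:270],(320,172)),0,98,0,0,0)]))
```

```text
[0.4454 0.2708 0.089 ] [-0.0007  0.6701  0.7423 -0.0023]
```

View pics/v10.png

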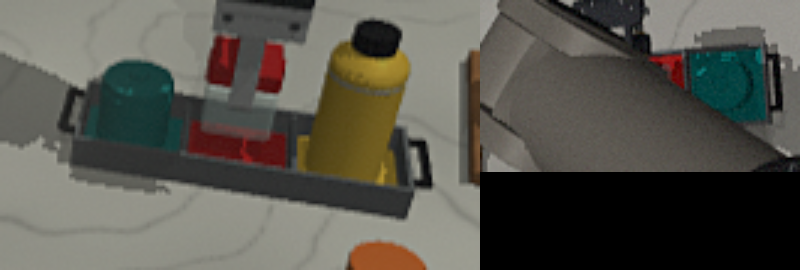

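The glass hangs over the red compartment, about centred (bottom near column 240, compartment from 185 to 290). I'll lower it.

send_rows(
  plan=[
    {"x": 0, "y": 0, "z": 0.3, "twist": 0, "hand": 1},
    {"x": 0, "y": 0, "z": 0.2, "twist": 0, "hand": 1},
    {"x": 0, "y": 0, "z": 0.1, "twist": 0, "hand": 1},
    {"x": 0, "y": 0, "z": 0, "twist": 0, "hand": 1},
    {"x": 0, "y": 0, "z": 0, "twist": 0, "hand": 1},
  ],
)

```text
time: 26.7
position: [0.4466, 0.2732, 0.0615]
eef_rot: [-0.0, 0.67, 0.743, -0.0]
force: [-0.2, 0.3, -2.2]
grip_width: 0.0576
finger_force: 24.9
```

send_rows(
  plan=[
    {"x": 0, "y": 0, "z": 0.06, "twist": 0, "hand": 1},
    {"x": 0, "y": 0, "z": 0.03, "twist": 0, "hand": 1},
    {"x": 0, "y": 0, "z": 0.01, "twist": 0, "hand": 1},
    {"x": 0, "y": 0, "z": 0, "twist": 0, "hand": 1},
  ],
)

```text
time: 27.1
position: [0.4467, 0.2731, 0.0565]
eef_rot: [-0.0, 0.67, 0.743, 0.0]
force: [-0.8, -0.5, -2.5]
grip_width: 0.058
finger_force: 24.9
```

send_rows(
  plan=[
    {"x": 0, "y": 0, "z": 0.02, "twist": 0, "hand": 1},
    {"x": 0, "y": 0, "z": 0, "twist": 0, "hand": 1},
  ],
)

```text
time: 27.3
position: [0.4467, 0.2731, 0.0555]
eef_rot: [-0.0, 0.67, 0.743, 0.0]
force: [-0.1, 0.4, -2.7]
grip_width: 0.058
finger_force: 24.9
```

send_rows(
  plan=[
    {"x": 0, "y": 0, "z": 0.015, "twist": 0, "hand": 1},
    {"x": 0, "y": 0, "z": 0, "twist": 0, "hand": 1},
  ],
)

```text
time: 27.5
position: [0.4467, 0.2731, 0.0547]
eef_rot: [-0.0, 0.67, 0.743, 0.0]
force: [1.1, -0.3, -2.4]
grip_width: 0.0579
finger_force: 24.9
```

send_rows(
  plan=[
    {"x": 0, "y": 0, "z": 0.015, "twist": 0, "hand": 1},
    {"x": 0, "y": 0, "z": 0, "twist": 0, "hand": 1},
  ],
)

```text
time: 27.7
position: [0.4467, 0.2731, 0.0546]
eef_rot: [0.0, 0.67, 0.743, 0.0]
force: [-3.4, -3.2, 14.5]
grip_width: 0.0576
finger_force: 25.0
```

Contact. I'll release, go up, and look.

send_rows(
  plan=[
    {"x": 0, "y": 0, "z": 0, "twist": 0, "hand": 0},
    {"x": 0, "y": 0, "z": 0, "twist": 0, "hand": -0.5},
    {"x": 0, "y": 0, "z": 0, "twist": 0, "hand": -1},
    {"x": 0, "y": 0, "z": 0, "twist": 0, "hand": -1},
    {"x": 0, "y": 0, "z": -0.1, "twist": 0, "hand": -1},
  ],
)

```text
time: 28.2
position: [0.4464, 0.2729, 0.0587]
eef_rot: [-0.0, 0.67, 0.743, -0.0]
force: [-0.0, 0.2, -0.4]
grip_width: 0.0861
finger_force: 0.0
```

send_rows(
  plan=[
    {"x": 0, "y": 0, "z": -0.5, "twist": 0, "hand": -1},
    {"x": 0, "y": 0, "z": -0.9, "twist": 0, "hand": -1},
    {"x": 0, "y": 0, "z": -0.9, "twist": 0, "hand": -1},
    {"x": 0, "y": 0, "z": -0.9, "twist": 0, "hand": -1},
    {"x": 0, "y": 0, "z": -0.4, "twist": 0, "hand": -1},
  ],
)

```text
time: 28.7
position: [0.4473, 0.2741, 0.2432]
eef_rot: [0.001, 0.67, 0.743, 0.002]
force: [-0.0, 0.0, -0.1]
grip_width: 0.0944
finger_force: 0.0
```

send_rows(
  plan=[
    {"x": -0.8, "y": 0.2, "z": 0, "twist": 0, "hand": -1},
    {"x": -0.9, "y": 0.2, "z": 0, "twist": 0, "hand": -1},
    {"x": -0.9, "y": 0.2, "z": 0, "twist": 0, "hand": -1},
    {"x": -0.8, "y": 0, "z": 0, "twist": 0, "hand": -1},
    {"x": 0, "y": 0, "z": 0, "twist": 0, "hand": -1},
  ],
)

```text
time: 29.2
position: [0.4947, 0.1015, 0.2389]
eef_rot: [0.0, 0.672, 0.74, -0.001]
force: [-0.5, 0.2, 0.4]
grip_width: 0.0943
finger_force: 0.0
```

Run:
```python
from h import *
a=snap("scene","s11")["image"][:,:,::-1]; c=snap("top","t11")["image"][:,:,::-1]
cv2.imwrite("pics/v11.png",np.vstack([cv2.resize(a[120:260,190:510],(640,280)),cv2.resize(c[130:265,140:460],(640,270))]))
```

```text
(no output)
```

View pics/v11.png

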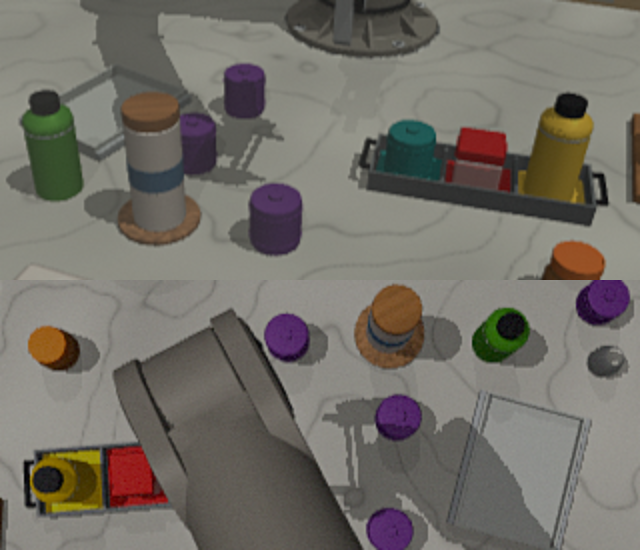

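Everything stands upright in its place: teal, red and yellow in the caddy, the canister on the cork, and the green bottle and purple pods unmoved. I'll hand it in.

```bash
python3 -c "
from plant import env
print(env.finish_job())"
```

```text
the job is handed in; nothing more can be done
None
```

The job is handed in: the yellow bottle, teal pod and red-lidded glass stand upright in their matching compartments, the canister stands on the cork mat, the green bottle and purple pods were left where they stood, and the arm took about 29 s of the 118 s allowed.

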